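# Open the notched stop of a sloping kit rest, load a carton, close the stop over it

### The arm

A 6-joint arm with a two-finger parallel gripper is mounted at the origin on a cart in front of the work surface, level with it; the furniture and walls round the work are solid. World frame = base frame: x ahead of the robot, y to its left, z up, the work surface at z = 0. Lengths are in m, angles in rad, forces in N, time in s.
With the tool pointing down it reaches from about 0.35 to 0.875 m from the base axis. Payload 15.5 kg.
Tool frame: the origin (TCP) lies at the very end of the fingers, on their centre line; the grasp point (between the pads) lies 19 mm behind it; z points along the fingers, y is the line along which they close (so a half turn about z gives the same grasp; the last joint's range is limited). The gripper opens to 85 mm and grips with 20 to 120 N. Pads are 22 mm wide; open, the fingers measure 114 mm over their backs; the gripper's body (76 mm by 85 mm) begins 54 mm behind the grasp point. The pads swing forward as they close: fully open they stand 13 mm farther back than shut.
Start: joints at [-1.218, 0.494, 1.345, -0, 1.302, -0.096], TCP at [0.271, -0.563, 0.231] pointing down, gripper open.
Joint ranges: [-2.91, 2.91], [-0.82, 2.16], [0.22, 2.67], [-1.22, 4.37], [0.12, 2.79], [-3.08, 3.08]. Speed limits (rad/s): [1.89, 1.89, 2.57, 3.01, 3.01, 3.01].

### API

Orientations are given as a rotation vector (axis times angle).
In Python, from bench import manip, imaging, ticket, finder gives the robot as it stands.
- The arm moves only by the tool servo_tool, never from a script. Its argument "motion" is a list that holds one entry, the list of rows, each a list of 6 numbers: the shift along the tool's x, y, z in cm, then the turn, a rotation vector about the tool's x, y, z in rad. In form: [[[dx, dy, dz, ax, ay, az], ...]]. A call has 1 to 12 rows; each row shifts and turns the commanded pose from where the row before left it, along the tool's axes as they then stand; what a row does not reach is not made up. A row lasts 1/8 s, in which the tool goes at most 62.5 mm and 10.7 degrees, less where a joint would pass 70% of its speed; a pose out of reach is approached as far as the arm can. A call is refused whole if a number of a shift passes 6.25 or a number of a turn 0.188, either way. A call with a gripper value outside its range is refused whole. "jaw" is the finger opening in cm, from 0 to 8.54, set as the call begins (left out, the last holds). The fingers move at their own pace and stop on an object; the grip force is fixed at half the most. Time passes only in rows, so rows that do not move let the fingers close. It gives the time, the measured TCP pose, the force, the opening and the grip force at its end, in the units of the state.
- manip.observe(): the state, without advancing time (a new reading comes with each control period).
- imaging.get_image(name): name is "scene" or "top"; returns a dict with "frame" (400x640x3 uint8, red, green, blue), "fx", "fy", "cx", "cy" (pixels), "k1" (the pictures are not rectified: a ray, as slopes to the right and down, at radius r is drawn at 1 + k1 r^2 times it, then the intrinsics apply), "xyz" and "attitude" of the camera in the world. Camera axes: x right, y down, z forward; pixel columns grow to the right and rows downward; lengths in m; the calibration is good to about 2 mm. A picture is of the moment at which its call begins. There is no depth.
- ticket.close_job(): hands the job in; it is judged then, once.
Trained networks look in a picture, given as the dict that the camera call returned (one of the last four; its "shot" number tells which), for a name from the list of things; names that differ only in an ending like _2 or _b are one class to them, and where a whole thing is asked for, a point or a joint stands for the part that bears it (a point fixed in the world has none). Each returns a list of dicts, best first, with "score" (0 to 1); they miss things now and then, are a little off and sometimes report something else, mostly with a low value. They report only what shows in the picture. A call takes as long as a camera call.
- finder.find_in(picture, thing): "uv" ([column, row] in pixels, amid what is visible of it).
The state is a dict: "t": time; "qpos": joint angles; "joint_velocities": joint speeds; "joint_torque": joint torques, N m; "tool_pos": TCP position; "ee_rot": TCP orientation; "wrist_force": force on the tool from outside, world axes, zero at the start; "torque": the same for the moment, N m; "width": finger opening in m; "grasp_force": force on a finger pad.
Only numpy, scipy, OpenCV 4.12 (cv2) and the standard library are available. Lean on these libraries where they do the work, as an engineer would, in place of code of your own. Each camera call takes 0.05 s, during which the arm holds its last target. There are 200 camera calls.

### The job

Lift the sloping rest's sliding stop out of its notch, shift it outwards and let it down into the outermost notch, farthest from the high end plate. Then take the taller, narrower of the two kit cartons that stand to the left of the rest and lay it in the bay: flat on the sloping deck, top face outwards, long side against the low ledge, one end up to the high end plate. Last, lift the stop again, bring it back and let it down into the middle notch of the five, so that its lip hangs over the carton's end, and leave the other carton and the sample cup where they stand.

Things in the scene. Friction and masses are not known exactly. Their poses are not given: they have to be found in the camera images.
- rest: Fixed sloping kit rest, bare metal, on legs, 130 x 246 mm, up to 0.20 m high. Frame level; origin on the bench under its middle; +y along its rail. The deck rises 25 degrees towards +x: up-slope is (0.906, 0, 0.423), 'outwards' from the deck (-0.423, 0, 0.906). A ledge 10 mm high runs along the deck's low edge. High end plate (40 mm) at the -y end, its face at y = -0.115; a low one at +y.
- stop: Sliding stop, 0.3 kg: metal loop 60 mm long, captive round the notched rail in front of the ledge, no spring. Level frame parallel to the rest's; origin under its bridge (at x -0.043, z 0.156 in the rest's frame when seated). Its plate (8 mm thick, inner face 30 mm to -y of the origin) crosses the deck; a lip reaches 14 mm further to -y, its underside 67 mm from the deck.
- stop_tab (a point): Centre of the upright black grip tab on the stop: 10 mm thick (12 over ribs) up-slope, 36 mm along y, 40 mm tall outwards from the deck (20 each way from here). Level axes. Grip it across its thickness, tool square to the deck (25 degrees off vertical). To shift the stop: lift 12 to 20 mm outwards (it ends at 22), move along y, let down as far.
- seat_out (a point): Fixed point of the rest: where stop_tab lies when the stop sits in the outermost notch (fifth from the high end plate). The rail is 18 mm wide, its notches 26 mm apart, 16 mm wide and 10 mm deep, with round lands between them; the stop's tooth is 11 mm wide, 9 mm long. It starts in the second notch (bay 79 mm long, too short for the carton).
- seat_close (a point): Fixed point of the rest: where stop_tab lies when the stop sits in the middle (third) notch, two notches (52 mm) to -y of seat_out; the bay is then 105 mm long for the 100 mm carton. In the outermost notch it is 157 mm long.
- bay (a point): Fixed point of the rest, level axes: where the carton's centre lies when the carton is flat on the deck against ledge and high end plate (30 mm outwards from the deck). The rail's lands stand 22 mm out of the deck plane, 13 to 31 mm down-slope of the carton's side.
- carton_mid (a point): Centre (half-way up) of the tall kit carton, 50 (x) x 100 (y) x 60 mm (z), 0.12 kg, upright on the bench, printed top up; the taller and narrower of the two left of the rest (cartons by the back wall are not meant). Its z axis points out of its top; either end may go to the end plate. Grip it across its 50 mm width.
- flat_carton: The other loose kit carton, 68 x 120 x 45 mm, lower and wider; origin at the centre of its underside. Bystander; it and the tall carton may have swapped places.
- cup: Lidded sample cup, 48 mm across, 43 mm high; origin at the centre of its underside. Bystander.

How it is judged:
By the outcome, as a careful person would: the job done as asked, in the order asked, and still so for the second after the job is handed in, with the robot touching nothing.
It also fails if it takes over 64 s, if anything falls off the work surface, if the arm or the gripper's body presses on something with over 40 N, if the wrist force passes 120 N, or if a joint passes its speed limit or range.

## Working session

There is one attempt and no reset: what is moved stays moved. The work goes in short steps, Python scripts to look and compute and a tool call to move; the robot and the scene stay as the last step left them, time stands still between calls to the robot, and variables do not carry over. Pictures are saved under pics/ and viewed, at most 10 in all, crops included, and the job is handed in when it is done.

Besides the shell and the picture viewer there is one more tool, called after ">>>" as name([rows], argument=value, ...), one row to a line, values as JSON. servo_tool: Moves the arm, as the interface text tells. Its arguments: {"type":"object","properties":{"motion":{"type":"array"},"jaw":{"type":"number"}},"required":["motion"]}

```bash
mkdir -p pics; cat > h.py <<'E'
import numpy as np, cv2, json
from scipy.spatial.transform import Rotation as R
from bench import manip, imaging, ticket, finder
def cam(p):
    a=np.array(p["attitude"],float)
    Rm=a if a.shape==(3,3) else (R.from_rotvec(a).as_matrix() if a.size==3 else None)
    return np.array(p["xyz"]),Rm
def proj(p,X):
    c,Rm=cam(p); q=(np.atleast_2d(X)-c)@Rm; s=q[:,:2]/q[:,2:]
    s=s*(1+p["k1"]*(s**2).sum(1,keepdims=True))
    return s*[p["fx"],p["fy"]]+[p["cx"],p["cy"]]
def ray(p,uv):
    c,Rm=cam(p); d=(np.array(uv,float)-[p["cx"],p["cy"]])/[p["fx"],p["fy"]]; s=d.copy()
    for _ in range(20): s=d/(1+p["k1"]*(s@s))
    v=Rm@np.array([s[0],s[1],1]); return c,v/np.linalg.norm(v)
def onz(p,uv,z):
    c,v=ray(p,uv); return c+v*(z-c[2])/v[2]
def tri(p,u,q,w):
    a,v=ray(p,u); b,x=ray(q,w)
    t=np.linalg.lstsq(np.c_[v,-x],b-a,rcond=None)[0]
    m,n=a+v*t[0],b+x*t[1]; return (m+n)/2,np.linalg.norm(m-n)
E
python3 - <<'E'
from h import *
P={n:imaging.get_image(n) for n in("scene","top")}
for n,p in P.items():
    cv2.imwrite(f"pics/{n}0.png",p["frame"][:,:,::-1]); print(n,{k:v for k,v in p.items() if k!="frame"})
    for t in("rest","stop","stop_tab","carton_mid","flat_carton","cup"):
        print(t,[(np.round(d["uv"],1).tolist(),round(d["score"],2)) for d in finder.find_in(p,t)[:3]])
print(manip.observe())
E
```

```text
scene {'fx': 501.8664117893194, 'fy': 501.8664117893194, 'cx': 325.1401357746793, 'cy': 205.00827533718785, 'k1': -0.08065237284665408, 'xyz': array([0.15054156, 0.7890059 , 0.6319517 ]), 'attitude': array([-0.55904718,  2.41148578, -1.49221615]), 'shot': 1}
rest [([361.9, 177.6], 0.96)]
stop [([397.2, 167.9], 0.78)]
stop_tab [([394.8, 173.1], 0.61)]
carton_mid [([303.4, 337.6], 0.6)]
flat_carton [([307.0, 270.2], 0.97), ([361.5, 177.9], 0.33)]
cup [([293.0, 208.9], 0.55)]
top {'fx': 446.8661891210918, 'fy': 446.8661891210918, 'cx': 316.688530205022, 'cy': 197.8781703559706, 'k1': 0.009755893141211823, 'xyz': array([ 0.43554416, -0.08724849,  1.25739526]), 'attitude': array([-2.17847461,  2.11934807, -0.19127616]), 'shot': 2}
rest [([390.3, 227.5], 0.62)]
stop [([386.6, 239.9], 0.55)]
stop_tab [([388.7, 242.1], 0.68), ([392.7, 230.1], 0.16)]
carton_mid [([200.3, 241.0], 0.9), ([389.4, 230.5], 0.37)]
flat_carton [([277.9, 204.0], 0.71)]
cup [([355.0, 144.8], 0.55)]
{'t': 0.7, 'qpos': array([-1.21749543e+00,  4.93602742e-01,  1.34548911e+00, -3.59705087e-06,
        1.30250315e+00, -9.54779318e-02]), 'joint_velocities': array([-1.04105971e-04, -8.23748339e-04,  6.43464277e-04,  9.55157214e-04,
        2.49680419e-05,  3.95182274e-05]), 'joint_torque': array([ 4.70017840e-04, -8.81865978e+01, -3.84225297e+01,  4.02976366e-04,
        7.12189030e-04, -4.81782524e-05]), 'tool_pos': array([ 0.27118233, -0.56310974,  0.23127895]), 'ee_rot': array([-3.06283122e+00, -6.99040356e-01,  5.87846823e-06]), 'wrist_force': array([-0.50961456, -0.26312302,  0.23997042]), 'torque': array([0.02149491, 0.00869789, 0.01368466]), 'grasp_force': 0.0, 'width': 0.0854809356649921}
```

View pics/scene0.png

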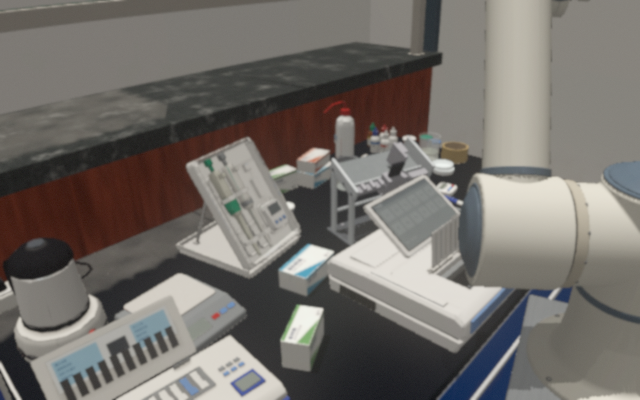

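View pics/top0.png

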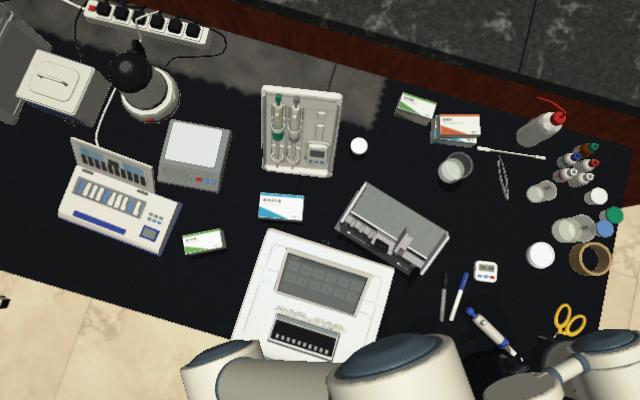

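The top picture shows the rest at about (392,228), with the rail on the lower side and the high plate to the right. The tall carton is at (204,241), the flat one at (281,207) and the cup at (359,146). In the scene picture the tall carton is at (303,337). I'll zoom in on both for the pose fits.

```bash
python3 - <<'E'
from h import *
a=cv2.imread("pics/top0.png");b=cv2.imread("pics/scene0.png")
A=cv2.resize(a[175:285,325:460],None,fx=5.5,fy=5.5,interpolation=cv2.INTER_CUBIC)
print(A.shape)
cv2.imwrite("pics/ztop.png",A[:600,:800])
B=cv2.resize(b[125:245,320:445],None,fx=5,fy=5,interpolation=cv2.INTER_CUBIC)
cv2.imwrite("pics/zsc.png",B)
C=np.hstack([cv2.resize(a[220:265,175:235],None,fx=6.5,fy=6.5,interpolation=cv2.INTER_CUBIC),cv2.resize(b[298:373,270:335],(390,450),interpolation=cv2.INTER_CUBIC)[:292]]) if 0 else None
D=np.zeros((460,790,3),np.uint8)
x=cv2.resize(a[222:262,175:235],None,fx=6.5,fy=6.5,interpolation=cv2.INTER_CUBIC);D[:x.shape[0],:390]=x
x=cv2.resize(b[298:373,270:335],None,fx=6,fy=6,interpolation=cv2.INTER_CUBIC);D[:450,400:790]=x
cv2.imwrite("pics/zc.png",D)
E
```

```text
(605, 742, 3)
```

View pics/ztop.png

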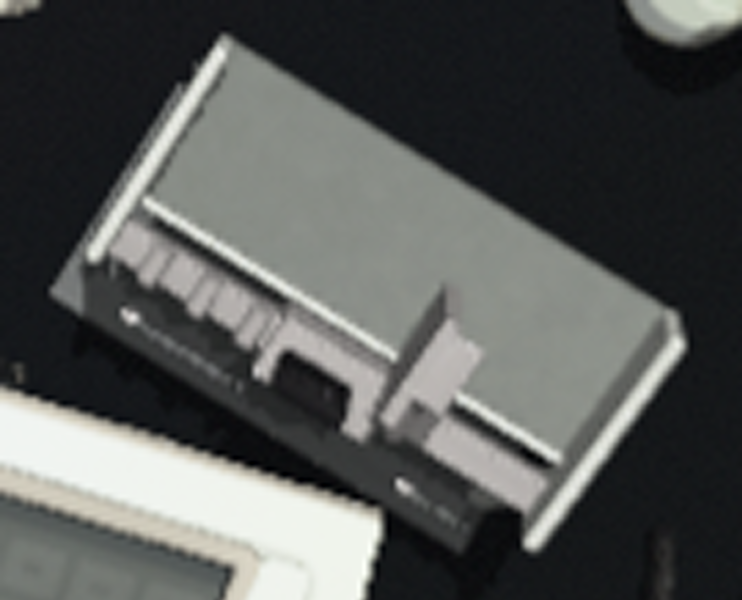

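View pics/zsc.png

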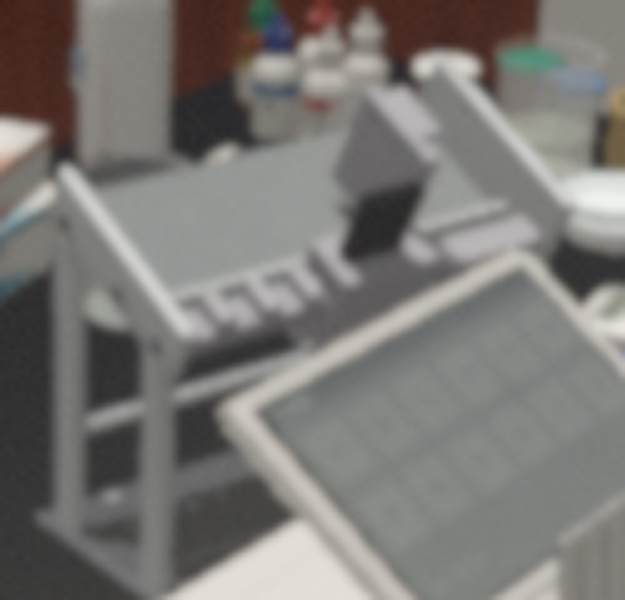

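View pics/zc.png

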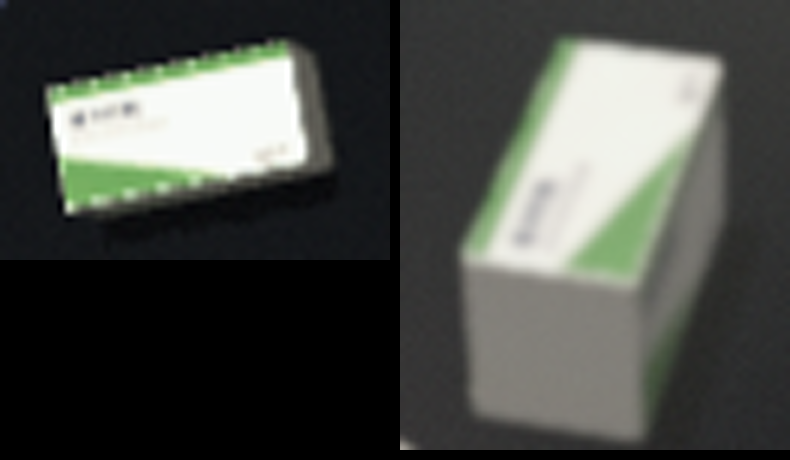

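The rest zooms are consistent with each other: the high plate is right of the stop, and the black tab is at top zoom (312,390) and scene zoom (385,220). The tall carton's top face is clear in both views. Next step: triangulate these.

```bash
cat > m.py <<'E'
from h import *
from scipy.optimize import least_squares
T=imaging.get_image("top");S=imaging.get_image("scene")
t=lambda x,y:((x+.5)/5.5-.5+325,(y+.5)/5.5-.5+175)
s=lambda x,y:((x+.5)/5-.5+320,(y+.5)/5-.5+125)
for n,a,b in[("lowplate up",(228,40),(65,168)),("lowplate down",(95,258),(187,335)),("high up",(680,335),(440,70)),("high down",(533,547),(565,212)),
 ("ledge +y",(147,202),(182,300)),("ledge -y",(558,458),(505,205)),("tab",(312,390),(384,220)),("lip tip",(480,350),(440,130)),("plate top",(445,320),(372,90))]:
    X,e=tri(T,t(*a),S,s(*b)); print(n,X.round(4),round(e,4))
# carton: top corners
tc=lambda x,y:((x+.5)/6.5-.5+175,(y+.5)/6.5-.5+222)
sc=lambda x,y:((x-400+.5)/6-.5+270,(y+.5)/6-.5+298)
top=[(45,90),(290,40),(308,163),(68,213)]        # pixel corners top face
sce=[(461,255),(567,38),(722,60),(637,287)]       # same order?
for o in range(2):
  order=sce
def res(q):
    x,y,a=q;c,s_=np.cos(a),np.sin(a)
    L=np.array([[ .025,.05],[.025,-.05],[-.025,-.05],[-.025,.05]])
    W=np.c_[L@np.array([[c,s_],[-s_,c]])+[x,y],np.full(4,.06)]
    return np.r_[(proj(T,W)-[tc(*p) for p in top]).ravel(),(proj(S,W)-[sc(*p) for p in sce]).ravel()]
x0=onz(T,(202,242),.06)
r=least_squares(res,[x0[0],x0[1],0.2]);print("carton",r.x.round(4),r.fun.round(1))
for n,uv,z in[("cup",(359,146),.043),("flat",(281,207),.045)]: print(n,onz(T,uv,z).round(3))
E
python3 m.py
```

```text
lowplate up [ 0.6441 -0.2263  0.1983] 0.0044
lowplate down [ 0.5537 -0.1721  0.15  ] 0.0006
high up [ 0.5198 -0.421   0.2052] 0.0033
high down [ 0.4309 -0.367   0.1604] 0.003
ledge +y [ 0.5736 -0.197   0.1544] 0.0116
ledge -y [ 0.4682 -0.3814  0.1525] 0.0018
tab [ 0.4942 -0.2658  0.1824] 0.001
lip tip [ 0.5023 -0.3378  0.2029] 0.0218
plate top [ 0.5213 -0.3147  0.2276] 0.0038
carton [0.4994 0.1918 0.2249] [ 0.3  0.5 -0.1  0.8  0.3  0.3 -0.4  0.1  0.1 -0.1 -0.7  0.1 -0.1  0.3
 -0.4 -0.8]
cup [ 0.779 -0.225  0.043]
flat [ 0.6   -0.013  0.045]
```

```bash
cat > fit.py <<'E'
from h import *
from scipy.optimize import least_squares
T=imaging.get_image("top");S=imaging.get_image("scene")
t=lambda x,y:((x+.5)/5.5-.5+325,(y+.5)/5.5-.5+175)
s=lambda x,y:((x+.5)/5-.5+320,(y+.5)/5-.5+125)
c,n=np.cos(np.radians(25)),np.sin(np.radians(25))
def W(q,p):
    x,y,a,d=q; p=np.atleast_2d(p); l=np.c_[p[:,0]*c-p[:,2]*n,p[:,1],d+p[:,0]*n+p[:,2]*c]
    ca,sa=np.cos(a),np.sin(a)
    return np.c_[x+ca*l[:,0]-sa*l[:,1],y+sa*l[:,0]+ca*l[:,1],l[:,2]]
# q: x y a d | hL hH sU sD sl tabs taby tabo
def feats(k):
    hL,hH,sU,sD,sl,ts,ty,to=k
    return [((sU,.119,hL),(228,40),(65,168)),((sD,.119,hL),(95,258),(187,335)),
     ((sU,-.119,hH),(680,335),(440,70)),((sD,-.119,hH),(533,547),(565,212)),
     ((sl,.115,.010),(147,202),None),((sl,-.115,.010),(558,458),(507,205)),
     ((sU,.115,0),(232,42),None),((sU,-.115,0),(667,308),None),((ts,ty,to),(312,390),(384,220))]
def res(v,full=False):
    o=[]
    for p,a,b in feats(v[4:]):
        X=W(v[:4],p); o.append(proj(T,X)[0]-t(*a))
        if b: o.append(proj(S,X)[0]-s(*b))
    return np.concatenate(o)
if __name__=="__main__":
    r=least_squares(res,[.535,-.29,-.52,.17,.02,.04,.05,-.06,-.02,-.04,0,.04],loss="soft_l1",x_scale=.01)
    print(r.x.round(4));i=0
    for p,a,b in feats(r.x[4:]):
        k=4 if b else 2; print(res(r.x)[i:i+k].round(1),end=" ");i+=k
    x=r.x; print("\ntab",W(x[:4],x[9:12]),"tab local x",x[9]*c-x[11]*n,"z",x[3]+x[9]*n+x[11]*c)
    print("bay",W(x[:4],[x[8]+.025,-.065,.03]))
    np.save("fit.npy",x)
E
python3 fit.py
```

```text
[ 0.5455 -0.3013 -0.5318  0.1478  0.0294  0.0345  0.0608 -0.0533 -0.0201
 -0.0418  0.0047  0.0577]
[-2.   1.3 -1.4  0. ] [-1.7 -0.2 -0.5 -0. ] [ 1.6  0.6 -0.3 -0.3] [ 1.5 -0.6  1.   0.7] [-1.9 -1.9] [2.8 0.6 0.1 0.5] [-0.1 -0.4] [1.4 0.5] [ 0.1  0.2 -0.2 -0. ] 
tab [[ 0.49421204 -0.26574069  0.18242476]] tab local x -0.062228599297696516 z 0.1824247629514439
bay [[ 0.50539335 -0.35314013  0.17704553]]
```

```bash
sed -i 's/hL,hH,sU,sD,sl,ts,ty,to=k/hL,hH,sU,sD,sl,ts,ty,to,yL,sp,op,sLo=k/; s/(sU,.119,hL)/(sU,yL,hL)/; s/(sD,.119,hL)/(sD,yL,hL)/; s/((sl,.115,.010),(147,202),None),//; s/((sU,.115,0),(232,42),None),//; s/((ts,ty,to),(312,390),(384,220))\]/((ts,ty,to),(312,390),(384,220)),((sp,-.028,op),(450,320),(370,90)),((sp,-.050,op),(483,350),(403,90))]/; s/-.04,0,.04\]/-.04,0,.04,.115,0,.07,0]/' fit.py
cat >> fit.py <<'E'
    import itertools
    A=cv2.resize(T["frame"][175:285,325:460][:,:,::-1],None,fx=5,fy=5,interpolation=cv2.INTER_CUBIC)
    B=cv2.resize(S["frame"][135:245,320:445][:,:,::-1],None,fx=5,fy=5,interpolation=cv2.INTER_CUBIC)[:,:]
    hL,hH,sU,sD,sl,ts,ty,to,yL,sp,op,_=x[4:]
    segs=[((sU,yL,hL),(sD,yL,hL)),((sU,-.119,.04),(sD,-.119,.04)),((sU,-.115,0),(sD,-.115,0)),((sl,-.115,.01),(sl,.11,.01)),((sU,-.115,0),(sU,.11,0)),((sp,-.028,op),(sp,-.05,op))]
    segs+=[((sl-.013,-.032+26e-3*i,.022),(sl-.031,-.032+26e-3*i,.022)) for i in range(5)]
    bx=[(sl+i*.05,-.115+.1*j,.06*k) for i in(0,1) for j in(0,1) for k in(0,1)]
    segs+=[(bx[i],bx[j]) for i,j in itertools.combinations(range(8),2) if bin(i^j).count("1")==1]
    for im,p,o,f in((A,T,(325,175),5),(B,S,(320,135),5)):
        for u,v in segs:
            a,b=((proj(p,W(x[:4],[u,v]))-o+.5)*f-.5).round().astype(int); cv2.line(im,a.tolist(),b.tolist(),(0,0,255),1)
    h=max(A.shape[0],B.shape[0]);A=cv2.resize(A,None,fx=.6,fy=.6);B=cv2.resize(B,None,fx=.6,fy=.6)
    cv2.imwrite("pics/ov.png",np.hstack([A,B]));print(A.shape,B.shape)
E
python3 fit.py
```

```text
[ 4.261e-01 -2.241e-01 -5.435e-01  8.500e-02  2.410e-02  3.440e-02
  2.168e-01  1.023e-01  1.350e-01  1.135e-01 -4.000e-04  5.460e-02
  1.107e-01  1.762e-01  7.280e-02  0.000e+00]
[ 0.1  1.4 -0.5 -0. ] [-0.  -0.2  0.  -0. ] [ 0.2  0.4 -0.9 -0.9] [-0.5 -0.8  0.3  0.4] [ 0.9  0.6 -0.4  0.2] [0.1 0.3] [ 0.1  0.2 -0.2 -0. ] [-0.8  0.6 -0.7  0.8] [ 1.3  0.3 -0.3 -0.9] 
tab [[ 0.49421204 -0.26574069  0.18242476]] tab local x 0.07985093543502086 z 0.18242476296422713
bay [[ 0.50568314 -0.34815472  0.17977344]]
(330, 405, 3) (330, 375, 3)
```

View pics/ov.png

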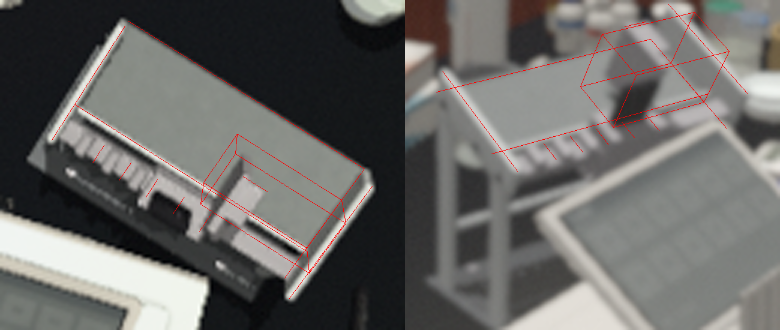

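The overlay lies well on the rest: low plate, ledge, deck edge and notches all line up, with yaw about -0.54. Now a planning helper and the first approach.

```bash
cat > plan.py <<'E'
from h import *
a=-.5435; ex=np.array([np.cos(a),np.sin(a),0]);ey=np.array([-np.sin(a),np.cos(a),0]);ez=np.array([0,0,1.])
c,n=np.cos(np.radians(25)),np.sin(np.radians(25)); u=c*ex+n*ez; o=-n*ex+c*ez
x=np.load("fit.npy")
tab=np.array([.4942,-.2657,.1824]); bay=np.array([.5057,-.3482,.1798])
Rdeck=np.c_[ey,u,-o]
cx,cy,cw=.4994,.1918,.2249
X=np.array([np.cos(cw),np.sin(cw),0]); Rcar=np.c_[np.cross(X,-ez),X,-ez]
car=np.array([cx,cy,.03])
def pl(p,Rm,N,p0=None,R0=None,pr=True):
    st=manip.observe()
    if p0 is None: p0,R0=np.array(st["tool_pos"]),R.from_rotvec(st["ee_rot"]).as_matrix()
    dr=R.from_matrix(R0.T@Rm).as_rotvec()
    rows=[];Rc=R0
    for i in range(N):
        d=Rc.T@((p-p0)/N)*100; rows.append(np.r_[d,dr/N].round(3).tolist()); Rc=Rc@R.from_rotvec(dr/N).as_matrix()
    if pr:
        print("max",np.abs(rows).max(0).round(3))
        for r in rows: print(r)
    return rows
E
python3 - <<'E'
from plan import *
p=tab+.10*o; print(p,tab-.013*o)
pl(p,Rdeck,12)
T,S=imaging.get_image("top"),imaging.get_image("scene")
print(tri(T,(370,266),S,(424,177)))
print(manip.observe()["t"])
E
```

```text
[ 0.45802794 -0.24384494  0.27303078] [ 0.49890237 -0.26854116  0.170618  ]
max [3.08  1.721 0.447 0.035 0.011 0.047]
[2.557, -1.721, -0.348, -0.035, 0.011, -0.047]
[2.639, -1.585, -0.379, -0.035, 0.011, -0.047]
[2.715, -1.444, -0.404, -0.035, 0.011, -0.047]
[2.785, -1.299, -0.424, -0.035, 0.011, -0.047]
[2.847, -1.15, -0.438, -0.035, 0.011, -0.047]
[2.903, -0.998, -0.445, -0.035, 0.011, -0.047]
[2.951, -0.844, -0.447, -0.035, 0.011, -0.047]
[2.992, -0.687, -0.443, -0.035, 0.011, -0.047]
[3.026, -0.529, -0.433, -0.035, 0.011, -0.047]
[3.052, -0.37, -0.417, -0.035, 0.011, -0.047]
[3.07, -0.21, -0.395, -0.035, 0.011, -0.047]
[3.08, -0.051, -0.367, -0.035, 0.011, -0.047]
(array([ 0.43294188, -0.24219729,  0.18174469]), np.float64(0.02567014768581976))
1.1
```

>>> servo_tool([
  [[2.56,-1.72,-0.55,-0.035,0.011,-0.047],[2.64,-1.58,-0.58,-0.035,0.011,-0.047],[2.72,-1.44,-0.6,-0.035,0.011,-0.047],[2.78,-1.3,-0.62,-0.035,0.011,-0.047],[2.85,-1.15,-0.44,-0.035,0.011,-0.047],[2.9,-1.0,-0.45,-0.035,0.011,-0.047],[2.95,-0.84,-0.45,-0.035,0.011,-0.047],[2.99,-0.69,-0.44,-0.035,0.011,-0.047],[3.03,-0.53,-0.23,-0.035,0.011,-0.047],[3.05,-0.37,-0.22,-0.035,0.011,-0.047],[3.07,-0.21,-0.2,-0.035,0.011,-0.047],[3.08,-0.05,-0.17,-0.035,0.011,-0.047]],
], jaw=4)

```text
t: 2.6
tool_pos: [0.461, -0.2447, 0.2752]
ee_rot: [2.397, 1.346, 0.307]
wrist_force: [0.3, 0.0, -0.3]
width: 0.0399
grasp_force: 0.0
```

```bash
cat > st.py <<'E'
from plan import *
s=manip.observe(); p=np.array(s["tool_pos"]);Rm=R.from_rotvec(s["ee_rot"]).as_matrix()
print("t",round(s["t"],2),p.round(4),"w",round(s["width"],4),"g",round(s["grasp_force"],1),"F",s["wrist_force"].round(1),"q",s["qpos"].round(2))
E
python3 - <<'E'
from st import *
print(R.from_matrix(Rm.T@Rdeck).as_rotvec().round(3), "in tool cm", (Rm.T@(tab-.013*o-p)*100).round(2))
E
```

```text
t 2.6 [ 0.461  -0.2447  0.2752] w 0.0399 g 0.0 F [ 0.3  0.  -0.3] q [-0.63  0.13  1.88  0.07  0.7  -0.12]
[-0.    -0.006 -0.005] in tool cm [-0.14 -0.36 11.36]
```

>>> servo_tool([
  [[-0.14,-0.36,1.4,0,-0.006,-0.005],[0,0,2,0,0,0],[0,0,2,0,0,0],[0,0,2,0,0,0],[0,0,1.6,0,0,0],[0,0,1,0,0,0],[0,0,0.7,0,0,0],[0,0,0.6,0,0,0],[0,0,0,0,0,0]],
])

```text
t: 3.72
tool_pos: [0.4977, -0.2697, 0.1706]
ee_rot: [2.395, 1.348, 0.297]
wrist_force: [0.3, 0.2, 0.0]
width: 0.0402
grasp_force: 0.0
```

```bash
python3 - <<'E'
from st import *
T=imaging.get_image("top");S=imaging.get_image("scene")
for P in(T,S):
    for nm in("stop_tab","stop"): print(nm,[(np.round(d["uv"],1).tolist(),round(d["score"],2)) for d in finder.find_in(P,nm)[:2]])
    print(proj(P,p).round(1),proj(P,tab).round(1))
A=cv2.resize(T["frame"][165:285,325:460][:,:,::-1],None,fx=3,fy=3,interpolation=cv2.INTER_CUBIC)
B=cv2.resize(S["frame"][125:245,330:460][:,:,::-1],None,fx=3,fy=3,interpolation=cv2.INTER_CUBIC)
cv2.imwrite("pics/g1.png",np.hstack([A,B]))
E
```

```text
t 3.73 [ 0.4977 -0.2697  0.1706] w 0.0402 g 0.0 F [0.3 0.2 0. ] q [-0.62  0.36  1.93  0.08  0.42 -0.14]
stop_tab [([398.1, 242.3], 0.61)]
stop [([398.0, 240.0], 0.95), ([358.7, 146.6], 0.38)]
[[382.2 244.5]] [[381.4 245.7]]
stop_tab [([392.0, 179.4], 0.83)]
stop [([395.7, 178.2], 0.93)]
[[395.1 172.4]] [[396.2 168.6]]
```

View pics/g1.png

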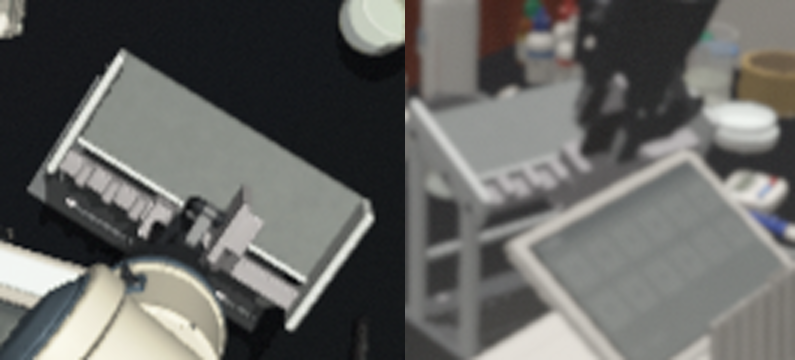

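The fingers straddle the tab in the scene view, around (620,130), and no force registers. Closing.

>>> servo_tool([
  [[0,0,0,0,0,0],[0,0,0,0,0,0],[0,0,0,0,0,0],[0,0,0,0,0,0],[0,0,0,0,0,0],[0,0,0,0,0,0]],
], jaw=0)

```text
t: 4.78
tool_pos: [0.4975, -0.2695, 0.1708]
ee_rot: [2.395, 1.348, 0.297]
wrist_force: [-5.4, 4.0, 5.3]
width: 0.0103
grasp_force: 58.6
```

```bash
python3 - <<'E'
from st import *
print("F tool",(Rm.T@s["wrist_force"]).round(1),s["torque"].round(2))
E
```

```text
t 4.78 [ 0.4975 -0.2695  0.1708] w 0.0103 g 58.6 F [-5.4  4.   5.3] q [-0.62  0.36  1.93  0.08  0.42 -0.14]
F tool [ 0.7 -3.8 -7.6] [0.4  0.57 0.02]
```

>>> servo_tool([
  [[0,0,-0.4,0,0,0],[0,0,-0.4,0,0,0],[0,0,-0.4,0,0,0],[0,0,-0.4,0,0,0],[0,0,0,0,0,0],[0,0,0,0,0,0]],
])

```text
t: 5.52
tool_pos: [0.492, -0.2662, 0.1853]
ee_rot: [2.394, 1.348, 0.297]
wrist_force: [-0.2, -0.3, -2.8]
width: 0.0104
grasp_force: 58.5
```

```bash
python3 - <<'E'
from st import *
print("F tool",(Rm.T@s["wrist_force"]).round(1),s["torque"].round(2))
E
```

```text
t 5.53 [ 0.492  -0.2662  0.1853] w 0.0104 g 58.5 F [-0.2 -0.3 -2.8] q [-0.62  0.32  1.93  0.07  0.46 -0.14]
F tool [-0.3 -1.2  2.5] [ 0.25  0.31 -0.03]
```

>>> servo_tool([
  [[0.6,0,0,0,0,0],[1,0,0,0,0,0],[1.2,0,0,0,0,0],[1.2,0,0,0,0,0],[1.2,0,0,0,0,0],[1.2,0,0,0,0,0],[0.8,0,0,0,0,0],[0.6,0,0,0,0,0],[0,0,0,0,0,0],[0,0,0,0,0,0]],
])

```text
t: 6.78
tool_pos: [0.5323, -0.1997, 0.1853]
ee_rot: [2.395, 1.348, 0.297]
wrist_force: [0.2, -0.1, -2.5]
width: 0.0103
grasp_force: 58.5
```

```bash
python3 - <<'E'
from st import *
print("F tool",(Rm.T@s["wrist_force"]).round(1),s["torque"].round(2))
d=p-np.array([.492,-.2662,.1853]);print(d@ey,d@u,d@o)
E
```

```text
t 6.78 [ 0.5323 -0.1997  0.1853] w 0.0103 g 58.5 F [ 0.2 -0.1 -2.5] q [-0.44  0.34  1.9  -0.1   0.47  0.19]
F tool [ 0.  -0.8  2.3] [0.23 0.38 0.04]
0.07777703381327353 7.594003488113094e-05 -2.094540642132028e-05
```

>>> servo_tool([
  [[0,0,0.3,0,0,0],[0,0,0.3,0,0,0],[0,0,0.3,0,0,0],[0,0,0.3,0,0,0],[0,0,0.3,0,0,0],[0,0,0.1,0,0,0],[0,0,0,0,0,0]],
])

```text
t: 7.65
tool_pos: [0.5382, -0.2029, 0.1712]
ee_rot: [2.394, 1.348, 0.298]
wrist_force: [-6.4, 4.3, 7.9]
width: 0.0101
grasp_force: 59.9
```

```bash
python3 - <<'E'
from st import *
print("F tool",(Rm.T@s["wrist_force"]).round(1),s["torque"].round(2))
d=p-np.array([.4975,-.2695,.1708]);print(d@ey,d@u,d@o)
E
```

```text
t 7.65 [ 0.5382 -0.2029  0.1712] w 0.0101 g 59.9 F [-6.4  4.3  7.9] q [-0.44  0.37  1.9  -0.11  0.44  0.19]
F tool [  0.3  -3.7 -10.4] [0.39 0.55 0.02]
0.0780595623180442 0.00047258189231340645 0.00020401008263978387
```

Seated at the same depth and force as before. Release and retreat.

>>> servo_tool([
  [[0,0,0,0,0,0],[0,0,0,0,0,0],[0,0,0,0,0,0],[0,0,-0.6,0,0,0],[0,0,-1.5,0,0,0],[0,0,-2.5,0,0,0],[0,0,-3,0,0,0],[0,0,-3,0,0,0],[0,0,-1,0,0,0],[0,0,0,0,0,0]],
], jaw=4)

```text
t: 8.9
tool_pos: [0.4965, -0.1776, 0.2768]
ee_rot: [2.393, 1.348, 0.299]
wrist_force: [0.9, 0.5, -0.3]
width: 0.0401
grasp_force: 0.0
```

```bash
python3 - <<'E'
from st import *
T=imaging.get_image("top");S=imaging.get_image("scene")
for P in(T,S):
    print([(np.round(d["uv"],1).tolist(),round(d["score"],2)) for d in finder.find_in(P,"stop_tab")[:2]],proj(P,tab+.078*ey).round(1))
    for nm in("carton_mid",): print(nm,[(np.round(d["uv"],1).tolist(),round(d["score"],2)) for d in finder.find_in(P,nm)[:2]])
hov=car+[0,0,.09]
r=pl(hov+[0,0,.02],Rcar,24)
E
```

```text
t 8.9 [ 0.4965 -0.1776  0.2768] w 0.0401 g 0.0 F [ 0.9  0.5 -0.3] q [-0.42  0.14  1.86 -0.08  0.71  0.17]
[([366.1, 223.0], 0.56), ([394.3, 230.8], 0.23)] [[353.8 228.2]]
carton_mid [([199.0, 242.3], 0.63)]
[([367.9, 183.0], 0.79)] [[369.7 175.8]]
carton_mid [([303.5, 335.7], 0.57)]
max [1.559 0.951 0.559 0.017 0.007 0.032]
[1.323, -0.951, 0.181, 0.017, 0.007, -0.032]
[1.351, -0.906, 0.206, 0.017, 0.007, -0.032]
[1.377, -0.859, 0.231, 0.017, 0.007, -0.032]
[1.402, -0.811, 0.255, 0.017, 0.007, -0.032]
[1.425, -0.762, 0.278, 0.017, 0.007, -0.032]
[1.446, -0.711, 0.3, 0.017, 0.007, -0.032]
[1.466, -0.66, 0.322, 0.017, 0.007, -0.032]
[1.483, -0.608, 0.343, 0.017, 0.007, -0.032]
[1.499, -0.555, 0.364, 0.017, 0.007, -0.032]
[1.513, -0.501, 0.383, 0.017, 0.007, -0.032]
[1.526, -0.446, 0.402, 0.017, 0.007, -0.032]
[1.536, -0.391, 0.42, 0.017, 0.007, -0.032]
[1.544, -0.335, 0.437, 0.017, 0.007, -0.032]
[1.551, -0.278, 0.453, 0.017, 0.007, -0.032]
[1.556, -0.221, 0.468, 0.017, 0.007, -0.032]
[1.558, -0.164, 0.482, 0.017, 0.007, -0.032]
[1.559, -0.106, 0.495, 0.017, 0.007, -0.032]
[1.558, -0.048, 0.507, 0.017, 0.007, -0.032]
[1.555, 0.01, 0.518, 0.017, 0.007, -0.032]
[1.551, 0.068, 0.528, 0.017, 0.007, -0.032]
[1.544, 0.126, 0.538, 0.017, 0.007, -0.032]
[1.535, 0.183, 0.546, 0.017, 0.007, -0.032]
[1.525, 0.241, 0.553, 0.017, 0.007, -0.032]
[1.512, 0.299, 0.559, 0.017, 0.007, -0.032]
```

>>> servo_tool([
  [[2.67,-1.86,0.39,0.034,0.014,-0.064],[2.78,-1.67,0.49,0.034,0.014,-0.064],[2.87,-1.47,0.58,0.034,0.014,-0.064],[2.95,-1.27,0.66,0.034,0.014,-0.064],[3.01,-1.06,0.75,0.034,0.014,-0.064],[3.06,-0.84,0.82,0.034,0.014,-0.064],[3.1,-0.61,0.89,0.034,0.014,-0.064],[3.11,-0.38,0.95,0.034,0.014,-0.064],[3.12,-0.15,1.0,0.034,0.014,-0.064],[3.11,0.08,1.05,0.034,0.014,-0.064],[3.08,0.31,1.08,0.034,0.014,-0.064],[3.04,0.54,1.11,0.034,0.014,-0.064]],
], jaw=7.4)

```text
t: 10.7
tool_pos: [0.5051, 0.1923, 0.1388]
ee_rot: [1.941, 2.467, -0.001]
wrist_force: [1.4, -0.3, -0.6]
width: 0.074
grasp_force: 0.0
```

```bash
python3 - <<'E'
from st import *
tg=np.array([cx,cy,.029])
print(R.from_matrix(Rm.T@Rcar).as_rotvec().round(3), "in tool cm", (Rm.T@(tg-p)*100).round(2))
E
```

```text
t 10.7 [0.5051 0.1923 0.1388] w 0.074 g 0.0 F [ 1.4 -0.3 -0.6] q [ 0.25  0.49  1.66 -0.    0.99  0.02]
[0.001 0.002 0.012] in tool cm [ 0.11 -0.58 10.98]
```

>>> servo_tool([
  [[0.1,-0.5,1,0.001,0.002,0.012],[0,0,1.5,0,0,0],[0,0,1.5,0,0,0],[0,0,1,0,0,0],[0,0,0.5,0,0,0],[0,0,0,0,0,0]],
])

```text
t: 11.45
tool_pos: [0.5002, 0.1909, 0.0845]
ee_rot: [1.96, 2.454, 0.001]
wrist_force: [0.2, 0.3, 0.1]
width: 0.0739
grasp_force: 0.0
```

```bash
python3 - <<'E'
from st import *
tg=np.array([cx,cy,.029])
print(R.from_matrix(Rm.T@Rcar).as_rotvec().round(3), "in tool cm", (Rm.T@(tg-p)*100).round(2))
E
```

```text
t 11.45 [0.5002 0.1909 0.0845] w 0.0739 g 0.0 F [0.2 0.3 0.1] q [ 0.25  0.56  1.72 -0.    0.85  0.03]
[ 0.002  0.001 -0.002] in tool cm [ 0.1  -0.06  5.55]
```

>>> servo_tool([
  [[0.1,-0.06,1,0,0,0],[0,0,1.5,0,0,0],[0,0,1.5,0,0,0],[0,0,1,0,0,0],[0,0,0.5,0,0,0],[0,0,0,0,0,0]],
])

```text
t: 12.2
tool_pos: [0.4994, 0.1919, 0.0294]
ee_rot: [1.959, 2.454, 0.001]
wrist_force: [-0.1, -0.2, -0.1]
width: 0.0742
grasp_force: 0.0
```

>>> servo_tool([
  [[0,0,0,0,0,0],[0,0,0,0,0,0],[0,0,0,0,0,0],[0,0,0,0,0,0],[0,0,0,0,0,0]],
], jaw=3.5)

```text
t: 12.82
tool_pos: [0.4997, 0.192, 0.0304]
ee_rot: [1.959, 2.453, 0.003]
wrist_force: [-1.8, -0.5, 6.0]
width: 0.0492
grasp_force: 63.0
```

```bash
python3 - <<'E'
from st import *
tg=np.array([cx,cy,.029])
print(R.from_matrix(Rm.T@Rcar).as_rotvec().round(3), "in tool cm", (Rm.T@(tg-p)*100).round(2))
E
```

```text
t 12.82 [0.4997 0.192  0.0304] w 0.0492 g 63.0 F [-1.8 -0.5  6. ] q [ 0.26  0.65  1.76 -0.    0.73  0.03]
[ 0.003  0.001 -0.002] in tool cm [-0.01 -0.04  0.14]
```

```bash
python3 - <<'E'
from plan import *
p0=np.array([.4997,.192,.33]);R0=R.from_rotvec(manip.observe()["ee_rot"]).as_matrix()
H=bay+.15*o+.012*ey+.006*u;print(H)
pl(H,Rdeck,18,p0,R0)
E
```

```text
[ 0.4623018  -0.30795866  0.31828188]
max [2.78  1.021 0.543 0.023 0.009 0.042]
[-2.663, -0.818, 0.064, -0.023, -0.009, 0.042]
[-2.694, -0.707, 0.072, -0.023, -0.009, 0.042]
[-2.72, -0.595, 0.082, -0.023, -0.009, 0.042]
[-2.742, -0.483, 0.095, -0.023, -0.009, 0.042]
[-2.759, -0.37, 0.111, -0.023, -0.009, 0.042]
[-2.771, -0.257, 0.13, -0.023, -0.009, 0.042]
[-2.778, -0.144, 0.151, -0.023, -0.009, 0.042]
[-2.78, -0.031, 0.175, -0.023, -0.009, 0.042]
[-2.778, 0.081, 0.202, -0.023, -0.009, 0.042]
[-2.77, 0.192, 0.23, -0.023, -0.009, 0.042]
[-2.757, 0.302, 0.262, -0.023, -0.009, 0.042]
[-2.74, 0.411, 0.296, -0.023, -0.009, 0.042]
[-2.717, 0.518, 0.332, -0.023, -0.009, 0.042]
[-2.69, 0.624, 0.37, -0.023, -0.009, 0.042]
[-2.658, 0.727, 0.41, -0.023, -0.009, 0.042]
[-2.622, 0.828, 0.453, -0.023, -0.009, 0.042]
[-2.58, 0.926, 0.497, -0.023, -0.009, 0.042]
[-2.535, 1.021, 0.543, -0.023, -0.009, 0.042]
```

>>> servo_tool([
  [[0,0,-1,0,0,0],[0,0,-3,0,0,0],[0,0,-4.5,0,0,0],[0,0,-5,0,0,0],[0,0,-5,0,0,0],[0,0,-5,0,0,0],[0,0,-4,0,0,0],[0,0,-2.5,0,0,0]],
])

```text
t: 13.82
tool_pos: [0.4988, 0.192, 0.3327]
ee_rot: [1.958, 2.452, 0.005]
wrist_force: [0.1, 0.3, -2.2]
width: 0.0491
grasp_force: 62.5
```

>>> servo_tool([
  [[-2.66,-0.82,0.06,-0.023,-0.009,0.042],[-2.69,-0.71,0.07,-0.023,-0.009,0.042],[-2.72,-0.6,0.08,-0.023,-0.009,0.042],[-2.74,-0.48,0.1,-0.023,-0.009,0.042],[-2.76,-0.37,0.11,-0.023,-0.009,0.042],[-2.77,-0.26,0.13,-0.023,-0.009,0.042],[-2.78,-0.14,0.15,-0.023,-0.009,0.042],[-2.78,-0.03,0.18,-0.023,-0.009,0.042],[-2.78,0.08,0.2,-0.023,-0.009,0.042],[-2.77,0.19,0.23,-0.023,-0.009,0.042],[-2.76,0.3,0.26,-0.023,-0.009,0.042],[-2.74,0.41,0.3,-0.023,-0.009,0.042]],
])

```text
t: 15.32
tool_pos: [0.4731, -0.142, 0.322]
ee_rot: [2.304, 1.724, 0.216]
wrist_force: [0.6, 0.5, -1.7]
width: 0.0488
grasp_force: 62.6
```

>>> servo_tool([
  [[-2.72,0.52,0.33,-0.023,-0.009,0.042],[-2.69,0.62,0.37,-0.023,-0.009,0.042],[-2.66,0.73,0.41,-0.023,-0.009,0.042],[-2.62,0.83,0.45,-0.023,-0.009,0.042],[-2.58,0.93,0.5,-0.023,-0.009,0.042],[-2.53,1.02,0.54,-0.023,-0.009,0.042],[0,0,0,0,0,0],[0,0,0,0,0,0]],
])

```text
t: 16.32
tool_pos: [0.4609, -0.3074, 0.3171]
ee_rot: [2.395, 1.349, 0.305]
wrist_force: [0.4, -0.8, -1.7]
width: 0.0492
grasp_force: 62.5
```

```bash
python3 - <<'E'
from st import *
tg=bay+.012*ey+.006*u
print(R.from_matrix(Rm.T@Rdeck).as_rotvec().round(3), "in tool cm", (Rm.T@(tg-p)*100).round(2))
T=imaging.get_image("top");S=imaging.get_image("scene")
for P in(T,S):
    print("stop_tab",[(np.round(d["uv"],1).tolist(),round(d["score"],2)) for d in finder.find_in(P,"stop_tab")[:2]])
A=cv2.resize(T["frame"][165:285,325:460][:,:,::-1],None,fx=3,fy=3,interpolation=cv2.INTER_CUBIC)
B=cv2.resize(S["frame"][125:245,330:460][:,:,::-1],None,fx=3,fy=3,interpolation=cv2.INTER_CUBIC)
# expected outlines of carton from TCP
import itertools
for im,P,o0 in((A,T,(325,165)),(B,S,(330,125))):
    bx=[p+Rm@np.array(v)*[1,1,1] for v in itertools.product((-.05,.05),(-.025,.025),(-.03,.03))]
    for i,j in itertools.combinations(range(8),2):
        if bin(i^j).count("1")==1:
            a_,b_=((proj(P,[bx[i],bx[j]])-o0)*3).astype(int); cv2.line(im,a_.tolist(),b_.tolist(),(0,0,255),1)
cv2.imwrite("pics/g2.png",np.hstack([A,B]))
E
```

```text
t 16.32 [ 0.4609 -0.3074  0.3171] w 0.0492 g 62.5 F [ 0.4 -0.8 -1.7] q [-0.75  0.13  1.74  0.12  0.85 -0.27]
[-0.001 -0.005 -0.003] in tool cm [-0.05  0.21 14.96]
stop_tab [([361.4, 223.5], 0.6)]
stop_tab [([370.6, 182.5], 0.81)]
```

View pics/g2.png

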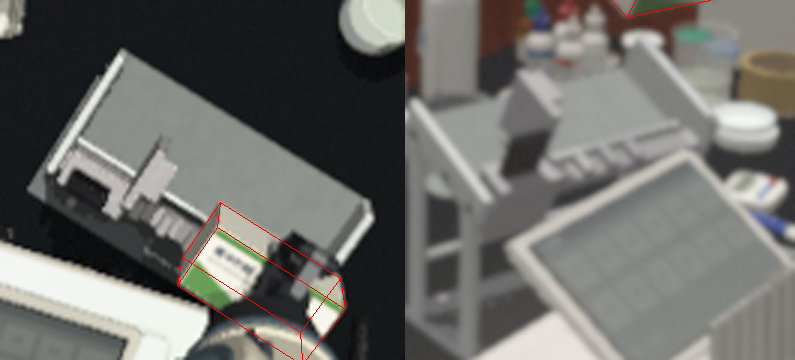

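The stop sits in the outermost notch, with the tab at about (80,185) in the left panel. The carton outline matches its predicted pose. Descending.

>>> servo_tool([
  [[-0.05,0.2,1.5,0,-0.005,-0.003],[0,0,2.5,0,0,0],[0,0,2.5,0,0,0],[0,0,2.5,0,0,0],[0,0,2,0,0,0],[0,0,1,0,0,0],[0,0,0.5,0,0,0],[0,0,0.5,0,0,0],[0,0,0,0,0,0]],
])

```text
t: 17.65
tool_pos: [0.5095, -0.3376, 0.1999]
ee_rot: [2.392, 1.35, 0.299]
wrist_force: [-0.6, -0.1, -1.8]
width: 0.049
grasp_force: 62.6
```

```bash
cat > f.py <<'E'
from st import *
print("F tool",(Rm.T@s["wrist_force"]).round(1),s["torque"].round(2),"rot",R.from_matrix(Rm.T@Rdeck).as_rotvec().round(3),"rel bay mm y,u,o",(np.array([ey,u,o])@(p-bay)*1000).round(1))
E
python3 f.py
```

```text
t 17.65 [ 0.5095 -0.3376  0.1999] w 0.049 g 62.6 F [-0.6 -0.1 -1.8] q [-0.72  0.36  1.8   0.14  0.56 -0.29]
F tool [-0.4 -1.1  1.4] [0.17 0.28 0.08] rot [-0.  0.  0.] rel bay mm y,u,o [11.   6.5 19.2]
```

>>> servo_tool([
  [[0,0,0.5,0,0,0],[0,0,0.5,0,0,0],[0,0,0.3,0,0,0],[0,0,0.2,0,0,0],[0,0,0,0,0,0]],
])

```text
t: 18.27
tool_pos: [0.5147, -0.3409, 0.1862]
ee_rot: [2.392, 1.35, 0.298]
wrist_force: [-2.8, 0.3, 1.4]
width: 0.0489
grasp_force: 62.9
```

```bash
python3 f.py
```

```text
t 18.27 [ 0.5147 -0.3409  0.1862] w 0.0489 g 62.9 F [-2.8  0.3  1.4] q [-0.72  0.39  1.8   0.15  0.53 -0.29]
F tool [-1.2 -1.8 -2.3] [ 0.21  0.5  -0.01] rot [-0.001  0.     0.   ] rel bay mm y,u,o [10.9  6.3  4.2]
```

>>> servo_tool([
  [[0,0,0.1,0,0,0],[0,0,0,0,0,0]],
])

```text
t: 18.52
tool_pos: [0.5147, -0.341, 0.1861]
ee_rot: [2.392, 1.349, 0.298]
wrist_force: [-16.3, 5.2, 20.1]
width: 0.0494
grasp_force: 65.6
```

```bash
python3 f.py
```

```text
t 18.52 [ 0.5147 -0.341   0.1861] w 0.0494 g 65.6 F [-16.3   5.2  20.1] q [-0.72  0.39  1.8   0.15  0.53 -0.29]
F tool [ -4.   -6.6 -25.3] [ 0.37  0.96 -0.12] rot [-0.  0.  0.] rel bay mm y,u,o [10.9  6.2  4. ]
```

>>> servo_tool([
  [[0,0,-0.2,0,0,0],[0,0.4,0,0,0,0],[0,0.3,0,0,0,0],[0,0,0.1,0,0,0],[0,0,0.1,0,0,0],[0,0,0,0,0,0]],
])

```text
t: 19.27
tool_pos: [0.5207, -0.3446, 0.1893]
ee_rot: [2.391, 1.349, 0.299]
wrist_force: [-12.7, 5.0, 18.7]
width: 0.0492
grasp_force: 65.4
```

```bash
python3 f.py
```

```text
t 19.27 [ 0.5207 -0.3446  0.1893] w 0.0492 g 65.4 F [-12.7   5.   18.7] q [-0.72  0.39  1.78  0.14  0.54 -0.28]
F tool [ -2.3  -4.3 -22.7] [0.23 0.4  0.02] rot [0.001 0.001 0.   ] rel bay mm y,u,o [10.9 13.9  4. ]
```

It's the deck: contact came at the same depth at both points. Now ease off and slide down-slope to the ledge.

>>> servo_tool([
  [[0,0,-0.1,0,0,0],[0,-0.3,0,0,0,0],[0,-0.3,0,0,0,0],[0,-0.2,0,0,0,0],[0,-0.2,0,0,0,0],[0,0,0,0,0,0]],
])

```text
t: 20.02
tool_pos: [0.5123, -0.3394, 0.1849]
ee_rot: [2.392, 1.35, 0.298]
wrist_force: [-1.7, 0.3, 3.8]
width: 0.0492
grasp_force: 63.3
```

```bash
python3 f.py
```

```text
t 20.02 [ 0.5123 -0.3394  0.1849] w 0.0492 g 63.3 F [-1.7  0.3  3.8] q [-0.72  0.39  1.81  0.15  0.52 -0.3 ]
F tool [-0.6  0.1 -4.2] [ 0.17 -0.08  0.03] rot [-0.001  0.     0.   ] rel bay mm y,u,o [11.   3.1  4.1]
```

>>> servo_tool([
  [[0,-0.1,0,0,0,0],[0,-0.1,0,0,0,0],[0,0,0,0,0,0]],
])

```text
t: 20.4
tool_pos: [0.5109, -0.3385, 0.184]
ee_rot: [2.392, 1.35, 0.298]
wrist_force: [-0.4, 0.0, 3.6]
width: 0.0494
grasp_force: 63.3
```

```bash
python3 f.py
```

```text
t 20.4 [ 0.5109 -0.3385  0.184 ] w 0.0494 g 63.3 F [-0.4  0.   3.6] q [-0.72  0.39  1.81  0.15  0.52 -0.3 ]
F tool [-0.2  1.2 -3.4] [ 0.02 -0.31 -0.04] rot [-0.001  0.     0.   ] rel bay mm y,u,o [11.   1.3  4.1]
```

>>> servo_tool([
  [[0,-0.1,0,0,0,0],[0,-0.1,0,0,0,0],[0,0,0,0,0,0]],
])

```text
t: 20.78
tool_pos: [0.51, -0.3379, 0.1836]
ee_rot: [2.391, 1.349, 0.299]
wrist_force: [5.3, -1.3, 1.8]
width: 0.0492
grasp_force: 62.8
```

```bash
python3 f.py
```

```text
t 20.77 [ 0.51   -0.3379  0.1836] w 0.0492 g 62.8 F [ 5.3 -1.3  1.8] q [-0.72  0.39  1.81  0.16  0.51 -0.3 ]
F tool [1.7 5.5 0.6] [-0.14 -0.99  0.44] rot [0.001 0.    0.   ] rel bay mm y,u,o [11.   0.1  4.1]
```

>>> servo_tool([
  [[-0.3,0.05,0,0,0,0],[-0.2,0,0,0,0,0],[-0.1,0,0,0,0,0],[0,0,0,0,0,0]],
])

```text
t: 21.28
tool_pos: [0.507, -0.3431, 0.1836]
ee_rot: [2.391, 1.35, 0.299]
wrist_force: [5.4, -0.9, 0.9]
width: 0.0491
grasp_force: 62.9
```

```bash
python3 f.py
```

```text
t 21.27 [ 0.507  -0.3431  0.1836] w 0.0491 g 62.9 F [ 5.4 -0.9  0.9] q [-0.74  0.39  1.81  0.16  0.52 -0.32]
F tool [2.  5.  1.4] [ 0.02 -0.82  0.4 ] rot [-0.  0.  0.] rel bay mm y,u,o [5.1 0.2 4.1]
```

>>> servo_tool([
  [[-0.15,0,0,0,0,0],[-0.15,0,0,0,0,0],[0,0,0,0,0,0]],
])

```text
t: 21.65
tool_pos: [0.5055, -0.3457, 0.1836]
ee_rot: [2.391, 1.349, 0.299]
wrist_force: [5.1, 0.0, 1.9]
width: 0.0492
grasp_force: 62.9
```

```bash
python3 f.py
```

```text
t 21.65 [ 0.5055 -0.3457  0.1836] w 0.0492 g 62.9 F [5.1 0.  1.9] q [-0.74  0.39  1.81  0.17  0.52 -0.33]
F tool [2.7 4.8 0.1] [-0.02 -0.87  0.45] rot [0. 0. 0.] rel bay mm y,u,o [2.  0.3 4.1]
```

>>> servo_tool([
  [[-0.15,0,0,0,0,0],[-0.1,0,0,0,0,0],[0,0,0,0,0,0]],
])

```text
t: 22.02
tool_pos: [0.5042, -0.3478, 0.1836]
ee_rot: [2.391, 1.35, 0.299]
wrist_force: [6.4, 0.0, 0.4]
width: 0.0489
grasp_force: 62.9
```

```bash
python3 f.py
```

```text
t 22.02 [ 0.5042 -0.3478  0.1836] w 0.0489 g 62.9 F [6.4 0.  0.4] q [-0.75  0.39  1.81  0.17  0.52 -0.34]
F tool [3.3 5.1 1.9] [-0.03 -0.87  0.45] rot [0. 0. 0.] rel bay mm y,u,o [-0.4  0.3  4.1]
```

>>> servo_tool([
  [[-0.15,0,0,0,0,0],[-0.1,0,0,0,0,0],[0,0,0,0,0,0]],
])

```text
t: 22.4
tool_pos: [0.5037, -0.3482, 0.1837]
ee_rot: [2.392, 1.352, 0.301]
wrist_force: [18.1, 19.2, 6.5]
width: 0.0495
grasp_force: 63.3
```

```bash
python3 f.py
```

```text
t 22.4 [ 0.5037 -0.3482  0.1837] w 0.0495 g 63.3 F [18.1 19.2  6.5] q [-0.75  0.39  1.81  0.18  0.52 -0.35]
F tool [25.8  7.9 -3.4] [ 2.3  -3.08  2.44] rot [-0.    -0.002  0.001] rel bay mm y,u,o [-1.   0.1  4.2]
```

>>> servo_tool([
  [[0.15,0,0,0,0,0],[0,0,0,0,0,0]],
])

```text
t: 22.65
tool_pos: [0.5039, -0.3482, 0.1836]
ee_rot: [2.391, 1.35, 0.299]
wrist_force: [8.5, 5.1, 3.2]
width: 0.0491
grasp_force: 63.1
```

>>> servo_tool([
  [[0,0,0,0,0,0],[0,0,0,0,0,0],[0,0,0,0,0,0]],
], jaw=6.4)

```text
t: 23.02
tool_pos: [0.5031, -0.3484, 0.1832]
ee_rot: [2.393, 1.35, 0.298]
wrist_force: [-0.1, 0.2, 0.8]
width: 0.0639
grasp_force: 0.0
```

>>> servo_tool([
  [[0,0,-0.5,0,0,0],[0,0,-1,0,0,0],[0,0,-2,0,0,0],[0,0,-3,0,0,0],[0,0,-3,0,0,0],[0,0,-3,0,0,0],[0,0,-2,0,0,0],[0,0,0,0,0,0]],
])

```text
t: 24.02
tool_pos: [0.4509, -0.317, 0.3169]
ee_rot: [2.389, 1.348, 0.299]
wrist_force: [-0.6, -0.3, -0.4]
width: 0.0644
grasp_force: 0.0
```

```bash
python3 f.py; python3 - <<'E'
from st import *
q=tab+.078*ey
# measured grasp TCP in outermost: [.5382,-.2029,.1712]
g=np.array([.5382,-.2029,.1712])
print("hover via cm",(Rm.T@(g+.10*o-p)*100).round(2))
S=imaging.get_image("scene");T=imaging.get_image("top")
A=cv2.resize(T["frame"][165:285,325:460][:,:,::-1],None,fx=3,fy=3,interpolation=cv2.INTER_CUBIC)
B=cv2.resize(S["frame"][125:245,330:460][:,:,::-1],None,fx=3,fy=3,interpolation=cv2.INTER_CUBIC)
cv2.imwrite("pics/g3.png",np.hstack([A,B]))
E
```

```text
t 24.02 [ 0.4509 -0.317   0.3169] w 0.0644 g 0.0 F [-0.6 -0.3 -0.4] q [-0.78  0.12  1.75  0.13  0.84 -0.31]
F tool [-0.6 -0.5  0.2] [ 0.12  0.14 -0.01] rot [0.002 0.001 0.   ] rel bay mm y,u,o [ -1.6   0.8 150.9]
t 24.02 [ 0.4509 -0.317   0.3169] w 0.0644 g 0.0 F [-0.6 -0.3 -0.4] q [-0.78  0.12  1.75  0.13  0.84 -0.31]
hover via cm [14.29 -4.74  3.85]
```

View pics/g3.png

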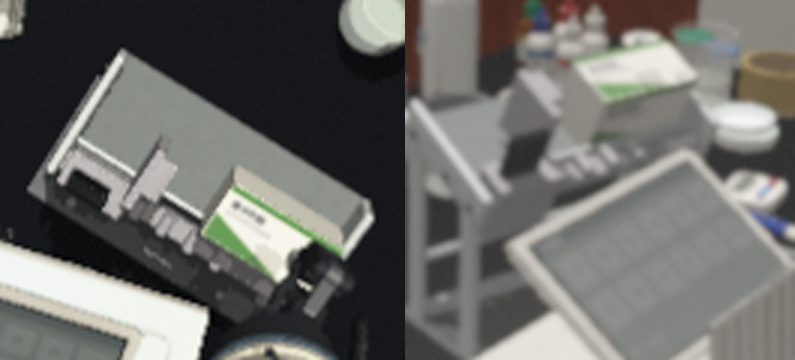

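The carton lies flat in the bay against ledge and plate, top outwards. The stop is still in the outermost notch. Back to the tab.

>>> servo_tool([
  [[2,-0.6,0,0.002,0.001,0],[3,-1,0,0,0,0],[3,-1,0.5,0,0,0],[3,-1,1,0,0,0],[2,-0.74,1.35,0,0,0],[1.29,-0.4,1,0,0,0],[0,0,0,0,0,0]],
], jaw=4)

```text
t: 25.0
tool_pos: [0.5017, -0.1797, 0.2586]
ee_rot: [2.395, 1.354, 0.297]
wrist_force: [0.8, -0.1, 0.6]
width: 0.0399
grasp_force: 0.0
```

```bash
python3 f.py; python3 - <<'E'
from st import *
print("cm",(Rm.T@(np.array([.5382,-.2029,.1712])-p)*100).round(2))
E
```

```text
t 25.0 [ 0.5017 -0.1797  0.2586] w 0.0399 g 0.0 F [ 0.8 -0.1  0.6] q [-0.43  0.18  1.87 -0.08  0.67  0.17]
F tool [ 0.3  0.9 -0.2] [ 0.09  0.16 -0.03] rot [-0.006 -0.001  0.002] rel bay mm y,u,o [142.1 -48.8 109.7]
t 25.0 [ 0.5017 -0.1797  0.2586] w 0.0399 g 0.0 F [ 0.8 -0.1  0.6] q [-0.43  0.18  1.87 -0.08  0.67  0.17]
cm [-0.11  0.28  9.74]
```

>>> servo_tool([
  [[-0.1,0.25,1,-0.006,0,0.002],[0,0,2,0,0,0],[0,0,2,0,0,0],[0,0,2,0,0,0],[0,0,1.5,0,0,0],[0,0,0.8,0,0,0],[0,0,0.4,0,0,0],[0,0,0,0,0,0]],
])

```text
t: 26.0
tool_pos: [0.5387, -0.204, 0.1735]
ee_rot: [2.39, 1.346, 0.303]
wrist_force: [-0.0, 0.4, -0.3]
width: 0.0402
grasp_force: 0.0
```

>>> servo_tool([
  [[0,0,0,0,0,0],[0,0,0,0,0,0],[0,0,0,0,0,0],[0,0,0,0,0,0],[0,0,0,0,0,0],[0,0,0,0,0,0]],
], jaw=0)

```text
t: 26.75
tool_pos: [0.5383, -0.2037, 0.1735]
ee_rot: [2.391, 1.346, 0.303]
wrist_force: [-4.9, 3.1, 6.1]
width: 0.0104
grasp_force: 58.9
```

>>> servo_tool([
  [[0,0,-0.4,0,0,0],[0,0,-0.4,0,0,0],[0,0,-0.4,0,0,0],[0,0,-0.4,0,0,0],[0,0,0,0,0,0],[0,0,0,0,0,0]],
])

```text
t: 27.5
tool_pos: [0.5329, -0.2004, 0.1879]
ee_rot: [2.39, 1.346, 0.303]
wrist_force: [1.6, 0.3, -3.2]
width: 0.0103
grasp_force: 58.5
```

```bash
python3 f.py; python3 - <<'E'
from st import *
# reference lifted poses: 2nd notch [.492,-.2662,.1853]; target 3rd notch lifted = +26 mm ey
print("cm to third, lifted",(Rm.T@(np.array([.492,-.2662,.1853])+.026*ey-p)*100).round(2))
E
```

```text
t 27.5 [ 0.5329 -0.2004  0.1879] w 0.0103 g 58.5 F [ 1.6  0.3 -3.2] q [-0.44  0.33  1.9  -0.1   0.47  0.18]
F tool [ 1.1 -0.3  3.4] [0.2  0.39 0.02] rot [ 0.004 -0.001 -0.002] rel bay mm y,u,o [140.5 -44.8  29.8]
t 27.5 [ 0.5329 -0.2004  0.1879] w 0.0103 g 58.5 F [ 1.6  0.3 -3.2] q [-0.44  0.33  1.9  -0.1   0.47  0.18]
cm to third, lifted [-5.14 -0.19  0.19]
```

>>> servo_tool([
  [[-0.5,0,0,0,0,0],[-0.9,0,0,0,0,0],[-1.1,0,0,0,0,0],[-1.1,0,0,0,0,0],[-0.9,0,0,0,0,0],[-0.5,0,0,0,0,0],[-0.2,0,0,0,0,0],[0,0,0,0,0,0],[0,0,0,0,0,0]],
])

```text
t: 28.62
tool_pos: [0.506, -0.2447, 0.1878]
ee_rot: [2.39, 1.346, 0.303]
wrist_force: [0.5, -1.3, -2.8]
width: 0.0103
grasp_force: 58.5
```

```bash
python3 f.py
```

```text
t 28.62 [ 0.506  -0.2447  0.1878] w 0.0103 g 58.5 F [ 0.5 -1.3 -2.8] q [-0.56  0.32  1.92  0.02  0.46 -0.03]
F tool [-0.9 -0.2  3. ] [0.19 0.34 0.  ] rot [ 0.003 -0.001 -0.002] rel bay mm y,u,o [ 88.7 -44.9  29.8]
```

>>> servo_tool([
  [[0,0,0.3,0,0,0],[0,0,0.3,0,0,0],[0,0,0.3,0,0,0],[0,0,0.3,0,0,0],[0,0,0.3,0,0,0],[0,0,0.1,0,0,0],[0,0,0,0,0,0]],
])

```text
t: 29.5
tool_pos: [0.5116, -0.2483, 0.1735]
ee_rot: [2.39, 1.346, 0.303]
wrist_force: [-2.9, 1.8, 2.5]
width: 0.0107
grasp_force: 59.2
```

```bash
python3 f.py
```

```text
t 29.5 [ 0.5116 -0.2483  0.1735] w 0.0107 g 59.2 F [-2.9  1.8  2.5] q [-0.56  0.35  1.92  0.02  0.42 -0.03]
F tool [ 0.1 -2.  -3.7] [ 0.32  0.54 -0.02] rot [ 0.003 -0.001 -0.002] rel bay mm y,u,o [ 88.5 -44.9  14. ]
```

Same depth as when seated (z 0.1735). Release, retreat well clear and check.

>>> servo_tool([
  [[0,0,0,0,0,0],[0,0,0,0,0,0],[0,0,0,0,0,0],[0,0,-0.6,0,0,0],[0,0,-1.5,0,0,0],[0,0,-2.5,0,0,0],[0,0,-3,0,0,0],[0,0,-4,0,0,0],[0,0,-4,0,0,0],[0,-3,-3,0,0,0],[0,-3,-1,0,0,0],[0,0,0,0,0,0]],
], jaw=4)

```text
t: 31.0
tool_pos: [0.3918, -0.1759, 0.3258]
ee_rot: [2.39, 1.346, 0.303]
wrist_force: [0.2, -0.4, 0.8]
width: 0.0403
grasp_force: 0.0
```

```bash
python3 f.py; python3 - <<'E'
from st import *
S=imaging.get_image("scene");T=imaging.get_image("top")
for P in (T,S):
  for nm in("flat_carton","cup","carton_mid","stop_tab"): print(nm,[(np.round(d["uv"],1).tolist(),round(d["score"],2)) for d in finder.find_in(P,nm)[:1]])
A=cv2.resize(T["frame"][165:285,325:460][:,:,::-1],None,fx=3,fy=3,interpolation=cv2.INTER_CUBIC)
B=cv2.resize(S["frame"][125:245,330:460][:,:,::-1],None,fx=3,fy=3,interpolation=cv2.INTER_CUBIC)
cv2.imwrite("pics/g4.png",np.hstack([A,B]))
E
```

```text
t 31.0 [ 0.3918 -0.1759  0.3258] w 0.0403 g 0.0 F [ 0.2 -0.4  0.8] q [-0.57 -0.09  1.95  0.02  0.84 -0.03]
F tool [-0.2  0.6 -0.6] [0.04 0.15 0.04] rot [ 0.004 -0.001 -0.002] rel bay mm y,u,o [  88.6 -107.4  211.1]
t 31.0 [ 0.3918 -0.1759  0.3258] w 0.0403 g 0.0 F [ 0.2 -0.4  0.8] q [-0.57 -0.09  1.95  0.02  0.84 -0.03]
flat_carton [([279.0, 204.9], 0.7)]
cup [([355.2, 146.5], 0.52)]
carton_mid [([413.1, 245.3], 0.66)]
stop_tab [([381.0, 235.4], 0.74)]
flat_carton [([306.3, 269.3], 0.76)]
cup [([355.5, 186.8], 0.67)]
carton_mid [([406.9, 152.3], 0.89)]
stop_tab [([385.2, 176.1], 0.77)]
```

View pics/g4.png

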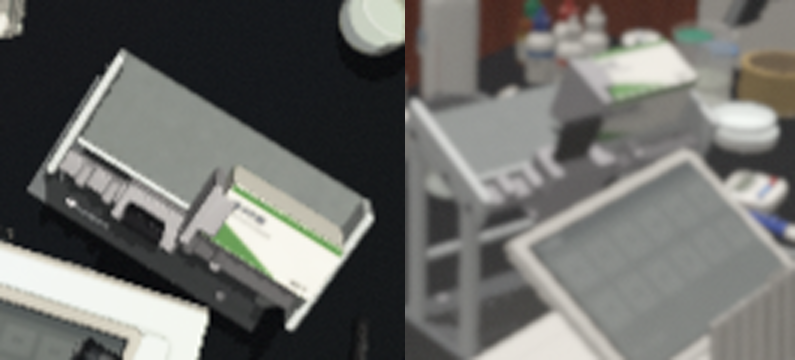

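The stop is in the middle notch, at about (205,215) in the left panel, with its lip over the carton's end. The carton is flat against ledge and plate, and the bystanders haven't moved. Handing in.

```bash
python3 -c "
from bench import ticket
print(ticket.close_job())"
```

```text
the job is handed in; nothing more can be done
None
```

The job is handed in at about 31 s of the 64 s: the stop went to the outermost notch, the tall carton was laid flat in the bay against the ledge and high end plate, the stop came back to the middle notch with its lip over the carton's end, and the other carton and the cup were not touched; no verdict came back.

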